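# Set the marker dial and pump-clamp the yellow seal cap

### The arm

A 7-joint arm with a two-finger parallel gripper is mounted at the origin on the work surface. World frame = base frame: x ahead of the robot, y to its left, z up, the work surface at z = 0. Lengths are in m, angles in rad, forces in N, time in s.
With the tool pointing down it reaches from about 0.4 to 0.85 m from the base axis. Payload 4.5 kg.
Tool frame: the origin (TCP) lies between the finger pads, 19 mm behind the fingertips; this is the grasp point; x points along the fingers, y is the direction in which the jaws open and shut, and the axes are right-handed (so a half turn about x gives the same grasp; the last joint's range is limited). The gripper opens to 88 mm and grips with 3 to 60 N. Pads are 18 mm wide; open, the fingers measure 123 mm over their backs; the gripper's body (75 mm by 187 mm) begins 45 mm behind the grasp point.
Start: joints at [1.196, 0.689, -0.195, 1.565, 0.157, 0.902, -0.215], TCP at [0.248, -0.574, 0.257] pointing down, gripper open.
Joint ranges: [-3.01, 3.01], [-0.46, 2.08], [-1.47, 1.51], [0.13, 2.56], [-1, 4.14], [0.04, 2.09], [-2.66, 2.66]. Speed limits (rad/s): [2.57, 2.57, 3.14, 3.14, 3.14, 3.14, 3.14].

### API

Orientations are given as a unit quaternion [x, y, z, w].
In Python, from workcell import env, snapshot, finish_job gives the robot as it stands. The module is installed in compiled form; this text tells all that it offers.
- The arm moves only by the shell command python3 -m inch 'ROWS'. ROWS is JSON, one flat list of numbers, 7 for each row, row after row: the turn, a rotation vector about the tool's x, y, z in degrees, then the shift along the tool's x, y, z in cm, then the finger opening in cm, from 0 to 8.81. A call has 1 to 20 rows; each row is the pose to reach, as a shift and turn from the pose commanded when the call began, along the tool's axes at that moment; what a row does not reach only later rows make up. A row lasts 1/8 s, in which the tool goes at most 62.5 mm and 10.7 degrees, less where a joint would pass 70% of its speed; a pose out of reach is approached as far as the arm can. A call with a gripper value outside its range is refused whole. The fingers move at their own pace and stop on an object; the grip force is fixed at half the most. Time passes only in rows, so rows that repeat a pose let the fingers close. It gives the time, the measured TCP pose, the force and the opening at its end, in the units of the state.
- env.get_state(): the state, without advancing time (a new reading comes with each control period).
- snapshot(name): name is "scene" or "top" or "wrist"; returns a dict with "img" (420x560x3 uint8, red, green, blue), "fx", "fy", "cx", "cy" (pixels), "T" (4x4, takes a point from camera to world coordinates). Camera axes: x right, y up, looking along -z (the intrinsics and any distortion apply to the point x, -y, -z); pixel columns grow to the right and rows downward; lengths in m; the calibration is good to about 2 mm. A picture is of the moment at which its call begins. There is no depth.
- finish_job(): hands the job in, once; it reports no verdict.
The state is a dict: "time_s": time; "q": joint angles; "dq": joint speeds; "effort": joint torques, N m; "eef_pos": TCP position; "orientation": TCP orientation; "contact_force": force on the tool from outside, world axes, zero at the start; "moment": the same for the moment, N m; "opening": finger opening in m.
Only numpy, scipy, OpenCV 4.12 (cv2) and the standard library are available. Lean on these libraries where they do the work, as an engineer would, in place of code of your own. Each camera call takes 0.05 s, during which the arm holds its last target. There are 200 camera calls.

### The job

Get the yellow seal cap ready for date marking: turn the bakelite dial on the grey power box until its white pointer stands at the yellow mark on the scale and let go of it, then squeeze and release the two red paddles of the blue pump clamp, again and again, until the jaw has pushed the cap up against the grey marking head. Finish while still squeezing the paddles so that the cap is held firmly but gently between jaw and head (about 10 to 15 N on the cap; it cracks at 35 N). Move the jaw only by its paddles and leave the other things on the desk where they are.

Things in the scene. Friction and masses are not known exactly. Their poses are not given: they have to be found in the camera images.
- dialbox: grey marker power box, 125 x 115 x 60 mm, fixed; origin at the centre of its underside. The scale ring (3 mm thick) and the dial sit on the middle of its top
- dial: dark brown bakelite knob on the power box. Origin on its vertical turning axis, 63 mm above the desk, under its round skirt (48 mm diameter, 10 mm high). On the skirt stands a bar grip 46 mm long (own x), 13 mm wide (own y), top 36 mm above the origin. Own x points along the white pointer. Turns both ways without end stops, light friction (0.04 N m), stays where left
- dial_grip (a point): point on the dial's axis 34 mm above its underside (2 mm below the top of the bar), a good TCP position for gripping the bar across its 13 mm width
- dial_pointer (a point): point just beyond the tip of the dial's white pointer, 34 mm from the dial's axis along its own x
- yellow_mark (a point): inner end of the yellow mark on the round aluminium scale ring under the dial, 34 mm from the dial's axis; the dial is set when dial_pointer lies over this point. The other marks are thin and black. The ring itself does not turn
- jig: the pump clamp, bolted down: blue plate 84 mm wide (own y), 12 mm thick, from 105 mm behind to 210 mm ahead of its origin along own x, the clamp axis. Origin on the desk below the squeeze point; x points from the paddles to jaw, cap and head. Nothing of it but the paddles is higher than 67 mm. Own y: across
- squeeze (a point): point midway between the two red paddles, 16 mm below their tops (104 mm above the desk): a good TCP position for squeezing. Its x axis is the clamp axis; close the fingers along this axis, one outside each paddle (64 mm over both at rest)
- paddle_rear: rear red paddle, 10 mm thick along own x (the clamp axis), 26 mm wide, 64 to 120 mm above the desk. Origin at rest: on the desk below the squeeze point. Slides up to 15 mm towards the front paddle, springs back when let go (3 to 5 N). Its pawl pushes the jaw's rack forward 1:1 and slips back over the teeth (6 mm pitch): 12 to 15 mm of jaw per full stroke, after up to 6 mm of idle travel
- paddle_front: front red paddle, same size, origin as the rear one. Both move in by the same amount: 64 mm over their outer faces at rest, 34 mm fully squeezed (end stop: there the jaw gets no force, let go and squeeze again). The jaw receives the sum of both finger forces less about 9 N for spring and friction: 10 N per finger gives about 11 N on the cap
- jaw: steel jaw with its rack, slides along the clamp axis (own x) away from the paddles and stays where it is left (4 N friction)
- jaw_face (a point): middle of the jaw's flat face (34 mm wide, from 15 to 51 mm above the desk), 24 mm above the desk, x axis along the clamp axis towards the cap
- cap: yellow round plastic seal cap, 36 mm diameter, 22 mm high (26 mm with its top boss), about 30 g, standing loose on the clamp's bed 12 mm above the desk between jaw and head; origin at the centre of its underside. The jaw slides it along the bed until it meets the head
- stop: grey marking head, the back stop of the clamp, 44 x 38 mm, 67 mm high, locked in place at a distance that differs from day to day; own x along the clamp axis
- stop_face (a point): middle of the head's flat face towards the jaw, 24 mm above the desk. The cap is pinched when the distance from jaw_face to stop_face is 36 mm
- canister: screw-top tin canister of lead seals, 84 mm diameter, 105 mm high, origin at the centre of its underside; leave it
- punch: steel punch with knurled grip, 110 mm long, 12 mm thick, lying along its x; leave it
- cap_red: red spare cap, same shape as the yellow one; leave it
- cap_white: white spare cap, same shape; leave it
- screwdriver: screwdriver lying on the desk; leave it
Not all that is in view belongs to the job. Leave any orange or pink look-alike of the dialbox alone.

How it is judged:
On the way, in this order (a step that is already met when the one before it is completed fails the run):
1. the dial's pointer stands at the yellow mark and the dial is let go (horizontal distance between dial_pointer and yellow_mark below 0.005 m and contact force between each of the arm, the fingers and dial below 0.1 N), for 0.2 s.
2. the jaw has been pumped up to the cap and pinches it against the marking head (contact force between jaw and cap above 4 N and contact force between cap and stop above 4 N and horizontal distance between jaw_face and stop_face below 0.039 m), for 0.2 s.
At the end, for the whole second after the job is handed in: dial pointer within 5 mm of the yellow mark; the cap stands upright, at rest, pinched between jaw and marking head with 4 to 35 N; the fingers still squeeze both paddles with more than 2 N each (all of step 2 and horizontal distance between dial_pointer and yellow_mark below 0.005 m and contact force between jaw and cap below 35 N and contact force between the fingers and paddle_rear above 2 N and contact force between the fingers and paddle_front above 2 N and angle between cap's own z axis and vertical below 0.1 rad and linear speed of cap below 0.01 m/s); the arm keeps its last pose, push and grip.
It fails at once if the cap is squeezed with more than 35 N and cracks (contact force between any of jaw, the fingers and cap above 35 N).
It fails at once if the robot pushes the jaw itself instead of pumping (contact force between any of the fingers, the arm and jaw above 1 N).
It fails at once if one of the other things on the desk is moved by more than 30 mm (distance of any of canister, punch, cap_red, cap_white, screwdriver from where it was at the start of the episode above 0.03 m).
It also fails if it takes over 72 s, if anything falls off the work surface, if the arm or the gripper's body presses on something with over 40 N, if the wrist force passes 120 N, or if a joint passes its speed limit or range.

## Working session

There is one attempt and no reset: what is moved stays moved. The work goes in short steps, Python scripts to look and compute and a shell command to move; the robot and the scene stay as the last step left them, time stands still between calls to the robot, and variables do not carry over. Pictures are saved under pics/ and viewed, about 8 in all and at most 12, crops included, and the job is handed in when it is done.

```bash
mkdir -p pics
python3 - <<'E'
from workcell import env,snapshot
import cv2,numpy as np
np.set_printoptions(precision=4,suppress=True)
for n in("scene","top"):
    s=snapshot(n);cv2.imwrite(f"pics/{n}0.png",s["img"][...,::-1]);np.savez(f"pics/{n}0.npz",**s)
    print(n,[s[k] for k in("fx","fy","cx","cy")],s.keys());print(s["T"])
a=cv2.imread("pics/scene0.png")
st=env.get_state();print(st)
E
```

```text
scene [453.51669388013624, 453.51669388013624, 270.88199277240415, 211.00760142050305] dict_keys(['img', 'fx', 'fy', 'cx', 'cy', 'T'])
[[-0.1664 -0.6654  0.7277  1.3375]
 [ 0.986  -0.1064  0.1281  0.0913]
 [-0.0078  0.7389  0.6738  0.8277]
 [ 0.      0.      0.      1.    ]]
top [468.4904873787235, 468.4904873787235, 276.2960512922154, 201.2991092459656] dict_keys(['img', 'fx', 'fy', 'cx', 'cy', 'T'])
[[ 0.0083  0.9889 -0.1485  0.3368]
 [-0.9998  0.0059 -0.017  -0.0751]
 [-0.016   0.1487  0.9888  1.349 ]
 [ 0.      0.      0.      1.    ]]
{'time_s': 0.1, 'q': array([ 1.1958,  0.6899, -0.1945,  1.5662,  0.1573,  0.9025, -0.2151]), 'dq': array([ 0.0004, -0.0013,  0.0005, -0.0013, -0.    , -0.0012,  0.0007]), 'effort': array([ -0.0036, -52.8499,  -1.2714, -15.3834,  -0.0525,   0.0021,
         0.    ]), 'eef_pos': array([ 0.2482, -0.573 ,  0.2567]), 'orientation': array([-0.6922, -0.1441,  0.6925, -0.143 ]), 'contact_force': array([-0.5773, -0.2084, -0.0952]), 'moment': array([ 0.0469,  0.0171, -0.0143]), 'opening': 0.08798674251483533}
```

View pics/top0.png

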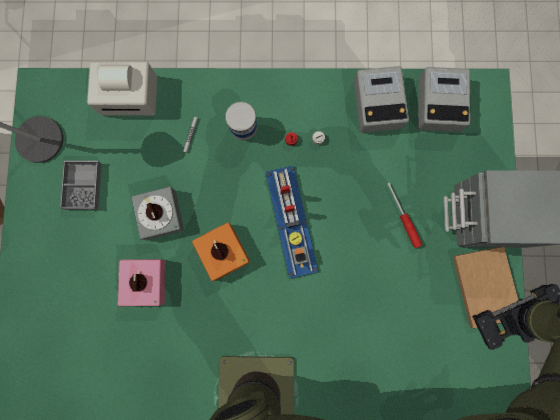

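View pics/scene0.png

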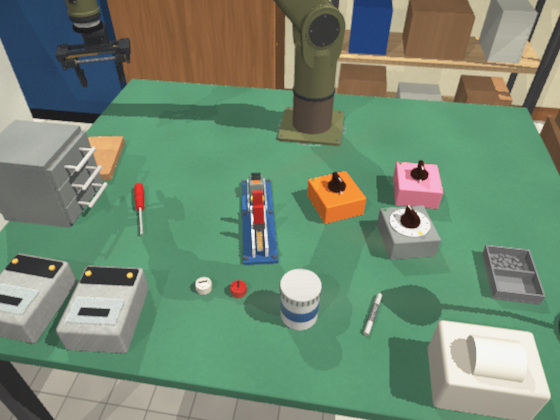

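The top view shows the grey box and dial at about (155,212). The jig runs from (280,170) to (303,275), with its paddles near (286,188) and (291,208), the cap at (296,239) and the head at (300,256). The scene view agrees, with the dial at (409,216) and the jig at (258,215). I'll enlarge both.

```bash
cat > h.py <<'E'
import numpy as np,cv2
from workcell import env,snapshot
np.set_printoptions(precision=4,suppress=True)
def ray(s,u,v):
    d=np.array([(u-s["cx"])/s["fx"],-(v-s["cy"])/s["fy"],-1.]);T=s["T"]
    return T[:3,3],T[:3,:3]@d
def onz(s,u,v,z):
    o,d=ray(s,u,v);return o+d*(z-o[2])/d[2]
def tri(l):
    A=np.zeros((3,3));b=np.zeros(3)
    for s,u,v in l:
        o,d=ray(s,u,v);d=d/np.linalg.norm(d);P=np.eye(3)-np.outer(d,d);A+=P;b+=P@o
    p=np.linalg.solve(A,b)
    return p,[np.linalg.norm(np.cross(p-ray(s,u,v)[0],ray(s,u,v)[1]/np.linalg.norm(ray(s,u,v)[1]))) for s,u,v in l]
def pix(s,p):
    q=np.linalg.inv(s["T"])@np.append(p,1);return s["cx"]+s["fx"]*q[0]/-q[2],s["cy"]-s["fy"]*q[1]/-q[2]
def load(n):return dict(np.load(f"pics/{n}.npz"))
def snap(n,name):
    s=snapshot(n);cv2.imwrite(f"pics/{name}.png",s["img"][...,::-1]);np.savez(f"pics/{name}.npz",**s);return s
E
python3 - <<'E'
from h import *
t=cv2.imread("pics/top0.png");s=cv2.imread("pics/scene0.png")
def c(i,x,y,w,h,W,H):return cv2.resize(i[y:y+h,x:x+w],(W,H),interpolation=cv2.INTER_CUBIC)
# top row: dial top (x6) ; scene dial (x6); jig both x5ish
out=np.zeros((600,800,3),np.uint8)
out[:300,:300]=c(t,130,187,50,50,300,300)
out[300:,:300]=c(s,379,197,60,60,300,300)
out[:,300:550]=c(t,266,162,50,120,250,600)
out[:,550:]=c(s,236,165,50,120,250,600)
cv2.imwrite("pics/c1.png",out)
for n in("top0","scene0"):
    S=load(n);h=cv2.cvtColor(S["img"],cv2.COLOR_RGB2HSV)
    for nm,m in(("red",((h[...,0]<6)|(h[...,0]>174))&(h[...,1]>170)&(h[...,2]>90)),("yel",(h[...,0]>24)&(h[...,0]<34)&(h[...,1]>150)&(h[...,2]>100))):
        k,l,st,ce=cv2.connectedComponentsWithStats(m.astype(np.uint8))
        for i in range(1,k):
            if st[i,4]>3:print(n,nm,st[i],ce[i])
E
```

```text
top0 red [285 133  13  11 105] [290.9429 138.2381]
top0 red [281 186   8   6  28] [284.2143 187.9643]
top0 red [285 205   9   5  31] [289.129  207.2903]
top0 red [400 214  22  34 294] [410.9116 230.7551]
top0 yel [293 242   6   3   8] [295.625 242.875]
scene0 red [135 183   9  27 201] [138.9254 195.806 ]
scene0 red [253 191  10  33 293] [257.5631 206.5631]
scene0 red [231 281  15  13 155] [238.3161 287.2452]
scene0 yel [419 232   3   2   4] [420.  232.5]
```

View pics/c1.png

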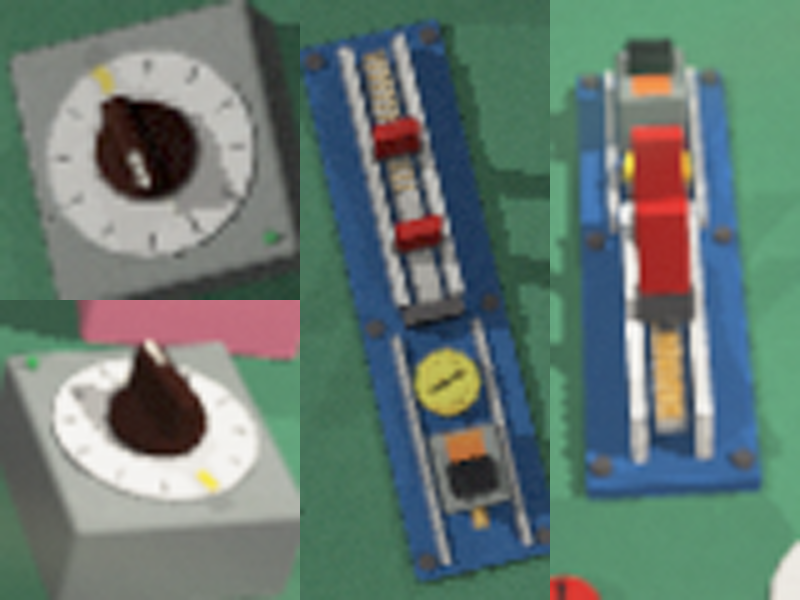

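The crop shows the yellow mark at about crop (103,78) in the top view and (207,481) in the scene view. The pointer lies along the bar, with its white tip at (145,180). The paddles sit at (396,138) and (418,235), the jaw face at (436,312), the cap at (447,382) and the head face at (465,435). Next I'll turn these into positions.

Run:
```python
from h import *
t=load("top0");s=load("scene0")
T=lambda X,Y:(t,130+(X+.5)/6-.5,187+(Y+.5)/6-.5)
S=lambda X,Y:(s,379+(X+.5)/5-.5,197+((Y-300)+.5)/5-.5)
J=lambda X,Y:(t,266+(X-300+.5)/5-.5,162+(Y+.5)/5-.5)
K=lambda X,Y:(s,236+(X-550+.5)/5-.5,165+(Y+.5)/5-.5)
def ring(S,box):
    x,y,w,h=box;g=S["img"][y:y+h,x:x+w]
    hs=cv2.cvtColor(g,cv2.COLOR_RGB2HSV);m=((g.min(2)>185)).astype(np.uint8)
    c=np.concatenate(cv2.findContours(m,cv2.RETR_EXTERNAL,cv2.CHAIN_APPROX_NONE)[0]);hull=cv2.convexHull(c)
    e=cv2.fitEllipse(hull);print("ell",e[0][0]+x,e[0][1]+y,e[1]);return S,e[0][0]+x,e[0][1]+y
a=ring(t,(132,189,46,46));b=ring(s,(385,200,52,45))
print("ring",tri([a,b]))
c=tri([a,b])[0]
print("yellow",tri([T(103,78),S(207,481)]), onz(*T(103,78),.063),onz(*S(207,481),.063))
print("white tip outer", tri([T(150,188),S(147,345)]), "onz .09:",onz(*T(150,188),.098))
cz=onz(*a,.063);print("centre z63",cz,onz(*b,.063))
y=onz(*T(103,78),.063)-cz;print("yellow ang",np.degrees(np.arctan2(y[1],y[0])),np.linalg.norm(y))
# box
print("rear top L,R",onz(*J(373,125),.12),onz(*J(416,120),.12))
print("front top",onz(*J(395,222),.12),onz(*J(441,217),.12))
print("rear tri",tri([J(395,122),K(658,128)])," front",tri([J(418,219),K(663,202)]))
cs=[onz(*J(x,y_),.012) for x,y_ in((303,50),(437,22))]+[onz(*J(418,582),.012)];print("plate corners",cs)
print([onz(*J(*p),.012) for p in((316,62),(430,36),(376,328),(492,302),(428,562))])
print("cap",onz(*J(447,382),.036),"jawface top",onz(*J(437,308),.051),"head",onz(*J(462,433),.067))
```

```text
ell 154.60520553588867 211.92142486572266 (30.250110626220703, 32.716976165771484)
ell 409.882848739624 221.83082389831543 (28.369569778442383, 41.154083251953125)
ring (array([0.498 , 0.2852, 0.0641]), [np.float64(0.0005467690657244068), np.float64(0.0005467690657246092)])
yellow (array([0.5325, 0.3077, 0.0643]), [np.float64(0.0005102105267814457), np.float64(0.0005102105267815311)]) [0.5327 0.3086 0.063 ] [0.5312 0.3075 0.063 ]
white tip outer (array([0.4775, 0.2753, 0.0974]), [np.float64(0.0006837539147981094), np.float64(0.0006837539147979884)]) onz .09: [0.4775 0.2744 0.098 ]
centre z63 [0.4982 0.2849 0.063 ] [0.4966 0.286  0.063 ]
yellow ang 34.39069683859211 0.041865174927450066
rear top L,R [ 0.5611 -0.064   0.12  ] [ 0.5639 -0.0869  0.12  ]
front top [ 0.509  -0.0761  0.12  ] [ 0.5118 -0.1004  0.12  ]
rear tri (array([ 0.555 , -0.0767,  0.1634]), [np.float64(0.000993862107437001), np.float64(0.0009938621074370576)])  front (array([ 0.5157, -0.0869,  0.0822]), [np.float64(0.0017822122897385943), np.float64(0.001782212289738617)])
plate corners [array([ 0.625 , -0.0219,  0.012 ]), array([ 0.6421, -0.1   ,  0.012 ]), array([ 0.3195, -0.0902,  0.012 ])]
[array([ 0.6179, -0.0296,  0.012 ]), array([ 0.6337, -0.0959,  0.012 ]), array([ 0.4628, -0.0656,  0.012 ]), array([ 0.4782, -0.132 ,  0.012 ]), array([ 0.3307, -0.0958,  0.012 ])]
cap [ 0.4305 -0.1057  0.036 ] jawface top [ 0.4705 -0.0997  0.051 ] head [ 0.4005 -0.1133  0.067 ]
```

The ring height comes out at 64 mm and the paddle spacing at 54 mm between centres, so both agree with the text. The first move goes over the clamp for a wrist view, on the way to the dial.

```bash
python3 -m inch '[0,0,0,-4.3,0,0,8.8, -20,0,0,-4.3,-6,-8,8.8, -80,0,0,-4.3,-32.6,-43.8,8.8, -80,0,0,-4.3,-32.6,-43.8,8.8, -80,0,0,-4.3,-32.6,-43.8,8.8, -80,0,0,-4.3,-32.6,-43.8,8.8, -80,0,0,-4.3,-32.6,-43.8,8.8, -80,0,0,-4.3,-32.6,-43.8,8.8, -80,0,0,-4.3,-32.6,-43.8,8.8, -80,0,0,-4.3,-32.6,-43.8,8.8, -80,0,0,-4.3,-32.6,-43.8,8.8, -80,0,0,-4.3,-32.6,-43.8,8.8]'
python3 - <<'E'
from h import *
s=snap("wrist","w1");st=env.get_state();print(st["q"],st["eef_pos"],st["orientation"]);print(s["T"],s["fx"],s["cx"],s["cy"])
E
```

```text
time_s: 1.6
eef_pos: [0.5201, -0.1012, 0.2999]
orientation: [0.438, 0.555, -0.439, 0.555]
contact_force: [-0.1, 0.1, -0.1]
opening: 0.0879
[ 0.4733  0.5571 -0.5927  1.7845  0.3823  0.9184 -0.0538] [ 0.5199 -0.1019  0.3   ] [ 0.438   0.5547 -0.4394  0.5544]
[[ 0.9728 -0.2238 -0.06    0.5066]
 [ 0.2317  0.9377  0.2588 -0.0356]
 [-0.0017 -0.2657  0.9641  0.4267]
 [ 0.      0.      0.      1.    ]] 346.52216954954326 278.35836059554265 205.8062999632537
```

View pics/w1.png

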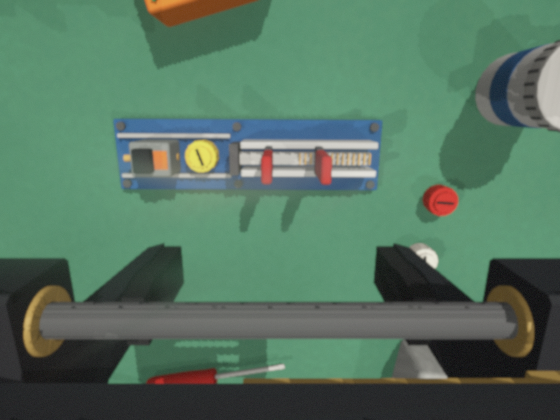

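The wrist view has the jig at the upper left: front paddle near (267,167), rear paddle near (323,166), cap (201,156), jaw (235,159) and head face near (177,157). Next is the dial.

```bash
python3 -m inch '[-30,0,0,0,2,-12,8.8, -102,0,0,4,6.8,-38.2,8.8, -102,0,0,4,6.8,-38.2,8.8, -102,0,0,4,6.8,-38.2,8.8, -102,0,0,4,6.8,-38.2,8.8, -102,0,0,4,6.8,-38.2,8.8, -102,0,0,4,6.8,-38.2,8.8, -102,0,0,4,6.8,-38.2,8.8, -102,0,0,4,6.8,-38.2,8.8, -102,0,0,4,6.8,-38.2,8.8, -102,0,0,4,6.8,-38.2,8.8, -102,0,0,4,6.8,-38.2,8.8]'
python3 - <<'E'
from h import *
s=snap("wrist","w2");st=env.get_state();print(st["q"],st["eef_pos"],st["orientation"])
R=__import__("scipy.spatial.transform").spatial.transform.Rotation.from_quat(st["orientation"]).as_matrix();print(R)
p=pix(s,[.498,.285,.063]);print(p,pix(s,[.5313,.3077,.063]),pix(s,[.4775,.2753,.098]))
# paddles/jig from w1
w=load("w1");h=cv2.cvtColor(w["img"],cv2.COLOR_RGB2HSV);m=((h[...,0]<6)|(h[...,0]>174))&(h[...,1]>150)&(h[...,2]>70)
m[200:]=0;m[:,:240]=0;m[:,350:]=0
k,l,q,c=cv2.connectedComponentsWithStats(m.astype(np.uint8));print(q[1:],c[1:])
a=cv2.resize(w["img"][110:200,225:345,::-1],(720,540),interpolation=cv2.INTER_CUBIC)[:, :400]
x,y=int(p[0])-50,int(p[1])-50
x=max(x,0);y=max(y,0);b=cv2.resize(s["img"][y:y+100,x:x+100,::-1],(400,400),interpolation=cv2.INTER_CUBIC)
o=np.zeros((540,800,3),np.uint8);o[:,:400]=a;o[:400,400:]=b;cv2.imwrite("pics/c2.png",o);print(x,y)
E
```

```text
time_s: 3.15
eef_pos: [0.4987, 0.2859, 0.2603]
orientation: [-0.155, 0.69, 0.154, 0.69]
contact_force: [0.3, -0.4, 0.3]
opening: 0.088
[-0.0629  0.787  -1.0006  1.6947  0.7402  1.086   0.7129] [0.4986 0.2862 0.2604] [-0.155   0.6899  0.1544  0.69  ]
[[ 0.0003 -0.427   0.9043]
 [-0.0007  0.9043  0.427 ]
 [-1.     -0.0008 -0.0001]]
(np.float64(279.6081159330599), np.float64(181.82950094806267)) (np.float64(286.0137060478045), np.float64(221.66231634746134)) (np.float64(279.67674093146275), np.float64(163.4532085211873))
[[262 151   9  22 160]
 [325 157   3   4   7]
 [329 159   1   1   1]
 [322 172   8  11  60]] [[266.2875 161.725 ]
 [326.     158.7143]
 [329.     159.    ]
 [325.9167 178.0167]]
229 131
```

View pics/c2.png

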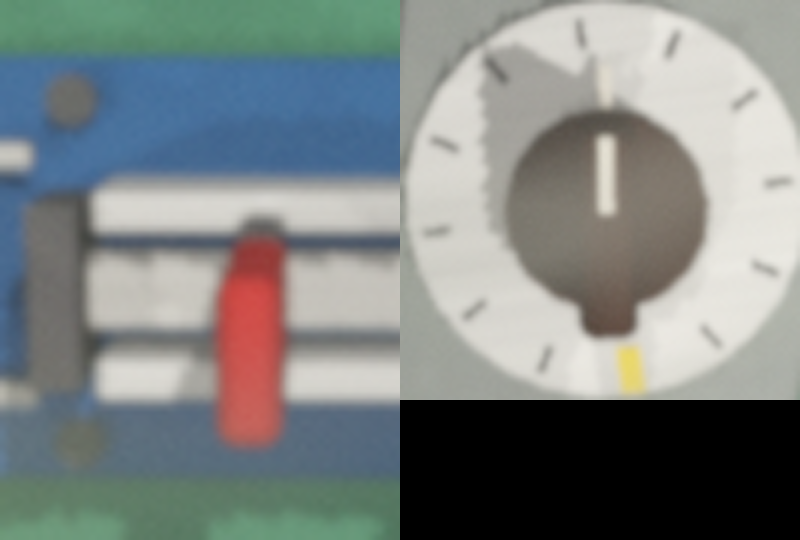

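The crop shows the pointer up at (605,135–215) with its tip at (605,65), and the yellow mark's inner end at (627,348) with its outer end at (634,390). I'll compute the angles and the grip pose.

Run:
```python
from h import *
s=load("w2");t=load("top0")
C=lambda X,Y:(s,229+(X-400+.5)/4-.5,131+(Y+.5)/4-.5)
g=s["img"][120:240,220:340];hs=cv2.cvtColor(g,cv2.COLOR_RGB2HSV)
m=(g.min(2)>200).astype(np.uint8)
ang=lambda d:np.degrees(np.arctan2(d[1],d[0]))
o=onz(*C(605,135),.099);i=onz(*C(605,215),.099);print("bar line",o,i,ang(o-i))
# skirt circle: left 506, right 708, top 108 ; ring left 407
sk=onz(*C(607,210),.073);print("skirt ctr",sk,"r",onz(*C(708,205),.073)-onz(*C(506,205),.073))
print("bar far end",onz(*C(608,335),.099))
y1=onz(*C(627,348),.063);y2=onz(*C(634,392),.063);print("yel",y1,y2,"slope",ang(y2-y1))
pt=onz(*C(605,65),.063);pt2=onz(*C(605,65),.073);print("tip",pt,pt2)
for c in([.498,.2852],[.4966,.286]):
  c=np.array(c);print(c,"yel",ang(y1[:2]-c),np.linalg.norm(y1[:2]-c),"ptr",ang(pt[:2]-c),np.linalg.norm(pt[:2]-c),"bar ends",ang(o[:2]-c))
# ring ellipse in w2
print("ring L/R",onz(*C(407,200),.063),onz(*C(800,215),.063))
print("yellow tri",tri([C(630,370),(t,130+103.5/6-.5,187+78.5/6-.5)]))
print("dial line tri",tri([C(605,135),(t,130+150.5/6-.5,187+188.5/6-.5)]))
```

```text
bar line [0.478  0.2757 0.099 ] [0.4934 0.283  0.099 ] -154.68673914587148
skirt ctr [0.497  0.2853 0.073 ] r [-0.0199  0.0421  0.    ]
bar far end [0.5171 0.2949 0.099 ]
yel [0.5278 0.3053 0.063 ] [0.5373 0.3118 0.063 ] slope 34.19005844253289
tip [0.4681 0.2711 0.063 ] [0.4672 0.2707 0.073 ]
[0.498  0.2852] yel 34.03467084636445 0.035989134160338394 ptr -154.81367797611907 0.03304278176021709 bar ends -154.6324464679101
[0.4966 0.286 ] yel 31.777620198700788 0.03673005251120349 ptr -152.4605908221897 0.03214343615454089 bar ends -151.06525887058913
ring L/R [0.5169 0.2422 0.063 ] [0.4803 0.3283 0.063 ]
yellow tri (array([0.5326, 0.3085, 0.0632]), [np.float64(7.197658994630367e-05), np.float64(7.197658994629256e-05)])
dial line tri (array([0.4785, 0.2761, 0.0921]), [np.float64(0.0003944248263847817), np.float64(0.0003944248263847071)])
```

```bash
python3 -m inch '[0,0,0,6,0,-0.1,8.8, 0,0,0,11,0,-0.1,8.8, 0,0,0,14.5,0,-0.1,6, 0,0,0,16.3,0,-0.1,5, 0,0,0,16.3,0,-0.1,4, 0,0,0,16.3,0,-0.1,2, 0,0,0,16.3,0,-0.1,1, 0,0,0,16.3,0,-0.1,1, 0,0,0,16.3,0,-0.1,1, 0,0,0,16.3,0,-0.1,1]'
```

```text
time_s: 4.45
eef_pos: [0.4973, 0.287, 0.0976]
orientation: [-0.155, 0.69, 0.156, 0.69]
contact_force: [0.5, 0.7, 1.5]
opening: 0.0129
```

```bash
python3 -m inch '[10,0,0,0,0,0,1, 20,0,0,0,0,0,1, 30,0,0,0,0,0,1, 40,0,0,0,0,0,1, 50,0,0,0,0,0,1, 60,0,0,0,0,0,1, 70,0,0,0,0,0,1, 80,0,0,0,0,0,1, 90,0,0,0,0,0,1, 100,0,0,0,0,0,1, 110,0,0,0,0,0,1, 120,0,0,0,0,0,1, 130,0,0,0,0,0,1, 140,0,0,0,0,0,1, 150,0,0,0,0,0,1, 160,0,0,0,0,0,1, 168,0,0,0,0,0,1, 171.3,0,0,0,0,0,1, 171.3,0,0,0,0,0,1, 171.3,0,0,0,0,0,1]'
python3 - <<'E'
from h import *
st=env.get_state();print(st["q"],st["moment"])
from scipy.spatial.transform import Rotation as R
y=R.from_quat(st["orientation"]).as_matrix()[:,1];print(np.degrees(np.arctan2(y[1],y[0])))
E
```

```text
time_s: 6.95
eef_pos: [0.4953, 0.2858, 0.0976]
orientation: [-0.674, -0.207, 0.677, -0.208]
contact_force: [-3.9, -2.3, 6.5]
opening: 0.013
[-0.539   0.8537 -0.1116  1.8449  0.1907  0.4576 -1.7592] [-0.438   0.7739 -0.0527]
-55.85498245542141
```

The pointer should now be at 34.1°, with the mark at 34°. I'll release, lift and check.

```bash
python3 -m inch '[0,0,0,0,0,0,3, 0,0,0,0,0,0,5, 0,0,0,0,0,0,6, 0,0,0,0,0,0,6, 0,0,0,-4,0,0,7, 0,0,0,-10,0,0,8.8, 0,0,0,-16.3,0,0,8.8, 0,0,0,-16.3,0,0,8.8, 0,0,0,-16.3,0,0,8.8]'
python3 - <<'E'
from h import *
s=snap("wrist","w3");st=env.get_state();print(st["eef_pos"],st["orientation"])
p=pix(s,[.4978,.2853,.07]);x,y=int(p[0])-50,int(p[1])-50
cv2.imwrite("pics/c3.png",cv2.resize(s["img"][y:y+100,x:x+100,::-1],(500,500),interpolation=cv2.INTER_CUBIC));print(x,y)
E
```

```text
time_s: 8.07
eef_pos: [0.497, 0.2863, 0.26]
orientation: [-0.676, -0.207, 0.676, -0.208]
contact_force: [-0.3, -0.1, -1.4]
opening: 0.0878
[0.4966 0.286  0.2591] [-0.6751 -0.2071  0.6769 -0.2078]
227 137
```

View pics/c3.png

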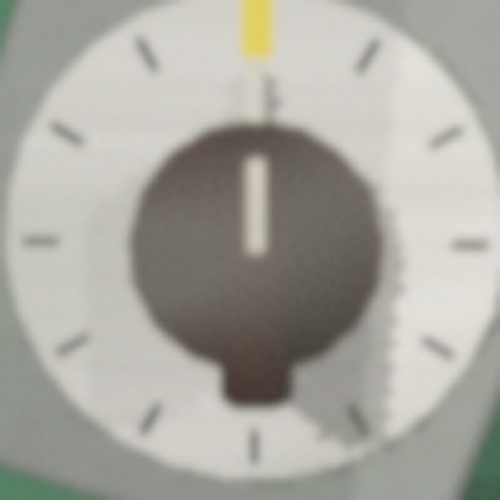

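The pointer at crop (255,155–255) lines up with the yellow mark at (257,0–58), so the dial is set within about 1 mm. Now I'll go above the clamp.

```bash
python3 -m inch '[-10,0,0,0,5,2.7,8.8, -69,0,0,0,32.5,17.8,8.8, -69,0,0,0,32.5,17.8,8.8, -69,0,0,0,32.5,17.8,8.8, -69,0,0,0,32.5,17.8,8.8, -69,0,0,0,32.5,17.8,8.8, -69,0,0,0,32.5,17.8,8.8, -69,0,0,0,32.5,17.8,8.8, -69,0,0,0,32.5,17.8,8.8, -69,0,0,0,32.5,17.8,8.8]'
python3 - <<'E'
from h import *
s=snap("wrist","w4");st=env.get_state();print(st["eef_pos"],st["orientation"],st["q"])
h=cv2.cvtColor(s["img"],cv2.COLOR_RGB2HSV)
p=pix(s,[.53,-.084,.1]);x,y=int(p[0])-130,int(p[1])-60;x=max(x,0);y=max(y,0)
c=s["img"][y:y+150,x:x+200,::-1];cv2.imwrite("pics/c4.png",cv2.resize(c,None,fx=4,fy=4,interpolation=cv2.INTER_CUBIC));print(x,y,p)
m=((h[...,0]>100)&(h[...,0]<122)&(h[...,1]>110)).astype(np.uint8)
w=load("w1");hw=cv2.cvtColor(w["img"],cv2.COLOR_RGB2HSV);m=((hw[...,0]>100)&(hw[...,0]<122)&(hw[...,1]>110)).astype(np.uint8)
c=max(cv2.findContours(m,cv2.RETR_EXTERNAL,cv2.CHAIN_APPROX_NONE)[0],key=cv2.contourArea)
P=np.array([onz(w,a[0][0],a[0][1],.012)[:2] for a in c],np.float32)
r=cv2.minAreaRect(P*1000);print(r);print(cv2.boxPoints(r))
E
```

```text
time_s: 9.38
eef_pos: [0.5322, -0.0808, 0.2602]
orientation: [0.439, 0.554, -0.439, 0.554]
contact_force: [1.0, 0.3, -0.1]
opening: 0.088
[ 0.5323 -0.081   0.2603] [ 0.4391  0.5543 -0.4392  0.5541] [ 0.4088  0.6159 -0.5643  1.8125  0.4286  0.8377 -0.1342]
142 135 (np.float64(272.8398992948778), np.float64(195.0975430835275))
((479.9601745605469, -82.98762512207031), (311.2967529296875, 59.60640335083008), 13.086651802062988)
[[ 321.606   -89.201 ]
 [ 335.1024 -147.2594]
 [ 638.3143  -76.7742]
 [ 624.818   -18.7159]]
```

View pics/c4.png

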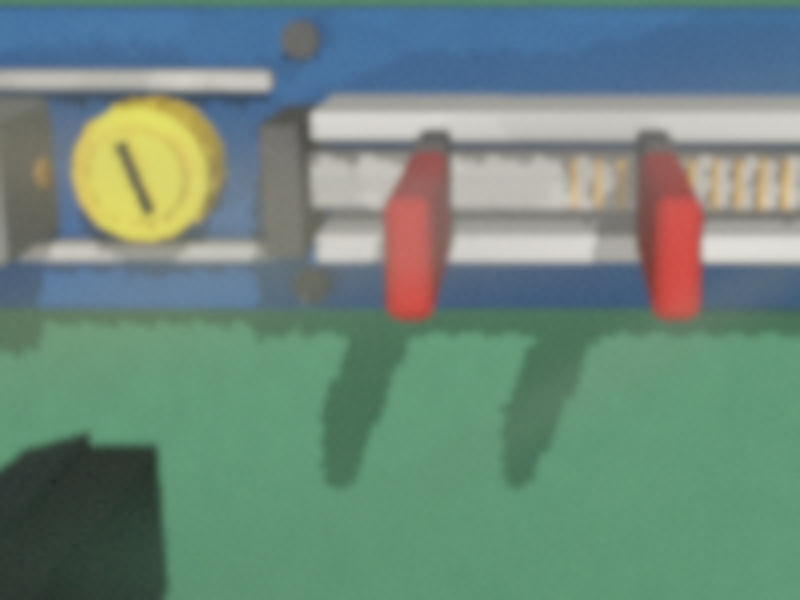

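The view shows the paddle tops at crop (410,258) front and (678,258) rear, with jaw face edge around (262–300,180), the cap at (147,170) and the head on the left edge.

Run:
```python
from h import *
s=load("w4");w=load("w1");t=load("top0")
C=lambda X,Y:(s,142+(X+.5)/4-.5,135+(Y+.5)/4-.5)
W=lambda X,Y:(w,225+(X+.5)/6-.5,110+(Y+.5)/6-.5)
J=lambda X,Y:(t,266+(X-300+.5)/5-.5,162+(Y+.5)/5-.5)
print("front tri",tri([C(410,258),W(252,362)]),tri([C(410,258),J(419,227)]),"rear",tri([C(678,258),J(397,130)]))
f=onz(*C(410,258),.12);r=onz(*C(678,258),.12);m=(f+r)/2
print(f,r,m,np.linalg.norm(f-r),np.degrees(np.arctan2(*(r-f)[1::-1])))
print("width y",onz(*C(410,197),.12)-onz(*C(410,320),.12))
e=env.get_state();from scipy.spatial.transform import Rotation as R
M=R.from_quat(e["orientation"]).as_matrix();print("shift tool",M.T@(np.array([m[0],m[1],.104])-e["eef_pos"])*100, "yaw",np.degrees(np.arctan2(M[1,1],M[0,1])))
a=np.array([-.974,-.2264])
j=onz(*C(262,180),.051);k=onz(*C(50,175),.067);cp=onz(*C(147,168),.036)
print("along axis: jaw",(j-m)[:2]@a,"cap",(cp-m)[:2]@a,"head",(k-m)[:2]@a, j,k)
```

```text
front tri (array([ 0.5077, -0.0887,  0.1165]), [np.float64(0.0001165920735857488), np.float64(0.00011659207358569407)]) (array([ 0.5073, -0.089 ,  0.1146]), [np.float64(0.00024064381893643477), np.float64(0.0002406438189364999)]) rear (array([ 0.5602, -0.0769,  0.1133]), [np.float64(0.0004587923684101435), np.float64(0.00045879236841046947)])
[ 0.5077 -0.0877  0.12  ] [ 0.5596 -0.0755  0.12  ] [ 0.5337 -0.0816  0.12  ] 0.05326375295459841 13.238848930109567
width y [-0.0051  0.0247  0.    ]
shift tool [15.6312  0.1277  0.0865] yaw 13.218262834336693
along axis: jaw 0.06963071798115682 cap 0.10212423885025249 head 0.11592151387258023 [ 0.4654 -0.0953  0.051 ] [ 0.4193 -0.1017  0.067 ]
```

The midpoint, spacing (53 mm) and axis (13.2°) all agree with the text. I'll descend and try gentle closing first, to learn how the opening error relates to finger force. The grip limit of 30 N per finger would crack the cap, so the force has to be set through the opening command.

```bash
python3 -m inch '[0,0,0,6,0.1,0.1,8.8, 0,0,0,12,0.1,0.1,8.8, 0,0,0,15.6,0.1,0.1,8.8, 0,0,0,15.6,0.1,0.1,7.2, 0,0,0,15.6,0.1,0.1,7, 0,0,0,15.6,0.1,0.1,7, 0,0,0,15.6,0.1,0.1,7]'
python3 -m inch '[0,0,0,0,0,0,6,0,0,0,0,0,0,6,0,0,0,0,0,0,6,0,0,0,0,0,0,6]'
python3 -m inch '[0,0,0,0,0,0,5,0,0,0,0,0,0,5,0,0,0,0,0,0,5,0,0,0,0,0,0,5]'
python3 -m inch '[0,0,0,0,0,0,4,0,0,0,0,0,0,4,0,0,0,0,0,0,4,0,0,0,0,0,0,4]'
```

```text
time_s: 10.3
eef_pos: [0.5343, -0.0831, 0.1057]
orientation: [0.44, 0.553, -0.439, 0.555]
contact_force: [-0.0, -0.7, -1.2]
opening: 0.0697
time_s: 10.8
eef_pos: [0.5322, -0.0837, 0.1048]
orientation: [0.439, 0.554, -0.441, 0.553]
contact_force: [-4.3, -1.1, 5.7]
opening: 0.0601
time_s: 11.3
eef_pos: [0.5322, -0.0837, 0.1048]
orientation: [0.439, 0.554, -0.441, 0.553]
contact_force: [-4.3, -1.1, 6.0]
opening: 0.0504
time_s: 11.8
eef_pos: [0.5321, -0.0837, 0.1048]
orientation: [0.439, 0.554, -0.441, 0.553]
contact_force: [-3.6, -1.5, 6.5]
opening: 0.0397
```

The fingers track the command closely. The paddles pulled the TCP about 2 mm to −x, so I'll recentre, finish this stroke, release, and look.

```bash
python3 -m inch '[0,0,0,0,0,0,3.4,0,0,0,0,0,0,3.4,0,0,0,0,0,0,3.4,0,0,0,0,0,0,7,0,0,0,0,-0.2,0,7,0,0,0,0,-0.2,0,7,0,0,0,0,-0.2,0,7]'
python3 - <<'E'
from h import *
o=np.zeros((600,800,3),np.uint8)
for i,n in enumerate(("wrist","top","scene")):
    s=snap(n,"p1"+n);im=s["img"][...,::-1]
    if n=="wrist":o[:300,:400]=cv2.resize(im,(400,300))
    if n=="top":o[:,400:]=cv2.resize(im[160:280,260:340],(400,600),interpolation=cv2.INTER_CUBIC)
    if n=="scene":o[300:,:400]=cv2.resize(im[150:270,180:340],(400,300),interpolation=cv2.INTER_CUBIC)
cv2.imwrite("pics/c5.png",o)
E
```

```text
time_s: 12.68
eef_pos: [0.5322, -0.0831, 0.1044]
orientation: [0.44, 0.554, -0.439, 0.554]
contact_force: [-0.1, -1.3, -0.3]
opening: 0.0693
```

View pics/c5.png

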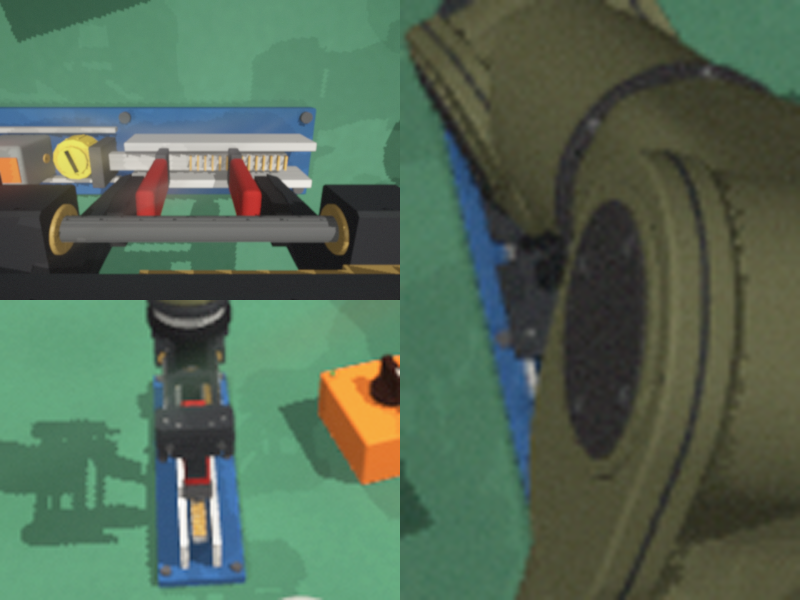

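The wrist view shows the jaw already touching the cap at (72,160), with the head face at about x≈40–50, so not much travel is left. I'll zoom in to measure it.

Run:
```python
from h import *
s=load("p1wrist");im=s["img"][...,::-1]
cv2.imwrite("pics/c6.png",cv2.resize(im[165:275,0:160],(800,550),interpolation=cv2.INTER_CUBIC))
a=np.array([-.974,-.2264])
h=cv2.cvtColor(s["img"],cv2.COLOR_RGB2HSV);m=((h[...,0]>22)&(h[...,0]<35)&(h[...,1]>150)&(h[...,2]>110)).astype(np.uint8)
k,l,q,c=cv2.connectedComponentsWithStats(m);i=1+q[1:,4].argmax();print(q[i],c[i])
```

```text
[101 191  31  13 162] [118.2037 196.1975]
```

View pics/c6.png

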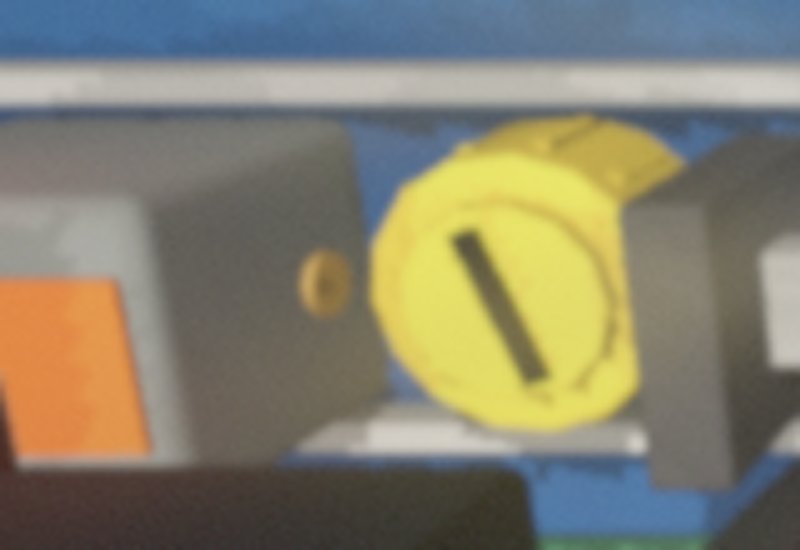

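The head's top face edge runs (145,200)–(190,460), its foot (350,125)–(385,400). The jaw top's front edge runs (625,205)–(650,485), and the cap's top rim centre is near (507,292).

Run:
```python
from h import *
s=load("p1wrist");t=load("top0")
C=lambda X,Y:(s,(X+.5)/5-.5,165+(Y+.5)/5-.5)
J=lambda X,Y:(t,266+(X-300+.5)/5-.5,162+(Y+.5)/5-.5)
a=np.array([-.974,-.2264]);m=np.array([.532,-.083])
al=lambda c,z:round(float((onz(*c,z)[:2]-m)@a)*1000,1)
print("head top",al(C(145,200),.067),al(C(190,460),.067),"foot",al(C(350,125),.012),al(C(385,400),.012))
print("jaw",al(C(625,205),.051),al(C(650,485),.051))
print("cap z34 L,R,mid",al(C(370,292),.034),al(C(640,292),.034),al(C(507,292),.034))
print("top0: jaw",al(J(437,310),.051),"head",al(J(462,433),.067),"cap",al(J(447,382),.036))
```

```text
head top 120.4 121.1 foot 132.9 134.2
jaw 80.8 81.7
cap z34 L,R,mid 120.3 88.0 103.9
top0: jaw 64.8 head 134.9 cap 104.1
```

The head face is about 133 mm along the axis and the jaw about 81 mm, so roughly 16 mm of travel is left and one more stroke can't reach a pinch. I'll do stroke 2, averaging opening readings to see how stiff the finger servo is.

```bash
cat > avg.py <<'E'
from h import *
def avg(n=8):
    o=[];f=[]
    for _ in range(n):
        s=snapshot("wrist");e=env.get_state();o.append(e["opening"]*1000);f.append(e["contact_force"])
    print("opening mm %.3f +- %.3f"%(np.mean(o),np.std(o)),"F",np.mean(f,0),"t",e["time_s"],e["eef_pos"]);return s
if __name__=="__main__":avg()
E
python3 avg.py
python3 -m inch '[0,0,0,0,0,0,5,0,0,0,0,0,0,5,0,0,0,0,0,0,5,0,0,0,0,0,0,5]'; python3 avg.py
python3 -m inch '[0,0,0,0,0,0,4.2,0,0,0,0,0,0,3.8,0,0,0,0,0,0,3.8]';python3 avg.py
python3 -m inch '[0,0,0,0,0,0,7,0,0,0,0,0,0,7,0,0,0,0,0,0,7,0,0,0,0,0,0,7]'
python3 - <<'E'
from h import *
s=snap("wrist","p2");cv2.imwrite("pics/c7.png",cv2.resize(s["img"][165:275,0:160,::-1],(800,550),interpolation=cv2.INTER_CUBIC))
E
```

```text
opening mm 69.918 +- 0.225 F [-0.0367  0.3529 -0.1576] t 13.225 [ 0.5316 -0.0834  0.1044]
time_s: 13.72
eef_pos: [0.532, -0.0834, 0.1045]
orientation: [0.44, 0.554, -0.439, 0.554]
contact_force: [0.7, 0.9, -0.7]
opening: 0.0498
opening mm 49.990 +- 0.195 F [ 2.1806  0.0385 -1.3731] t 14.125 [ 0.532  -0.0833  0.1045]
time_s: 14.5
eef_pos: [0.532, -0.0833, 0.1045]
orientation: [0.44, 0.554, -0.439, 0.554]
contact_force: [2.5, 0.1, -1.8]
opening: 0.0378
opening mm 37.866 +- 0.163 F [ 4.0312  0.5972 -1.9628] t 14.9 [ 0.5319 -0.0834  0.1045]
time_s: 15.4
eef_pos: [0.53, -0.0839, 0.1041]
orientation: [0.439, 0.554, -0.441, 0.553]
contact_force: [0.3, -0.2, -0.6]
opening: 0.0699
```

View pics/c7.png

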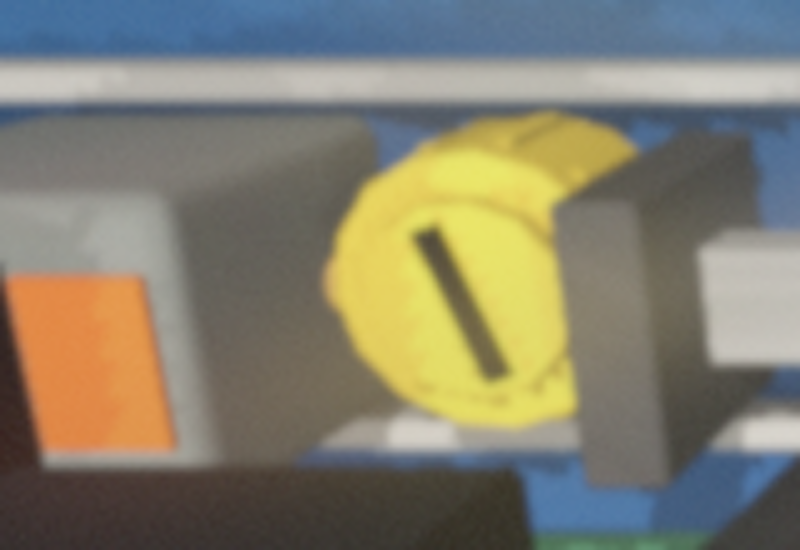

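The jaw has advanced about 12 mm and now pushes the cap, leaving about 4–5 mm. The finger servo is too stiff to read force from its opening. So I'll use the soft arm as the gauge: with the fingers wide, push the rear paddle with the rear finger alone (tool −y) and read the axial force directly.

```bash
cat > ax.py <<'E'
from h import *
from scipy.spatial.transform import Rotation as R
o=[];f=[];p=[]
for _ in range(6):
    snapshot("wrist");e=env.get_state();M=R.from_quat(e["orientation"]).as_matrix();o.append(e["opening"]*1000);f.append(M.T@e["contact_force"]);p.append((e["eef_pos"]-[.532,-.083,.104])@np.array([[-.974],[-.2264],[0]]))
print("  open %.2f F(tool) %s along %.2f mm z %.1f t %.2f"%(np.mean(o),np.mean(f,0).round(1),np.mean(p)*1000,e["eef_pos"][2]*1000,e["time_s"]))
E
python3 ax.py
for i in 1; do python3 -m inch '[0,0,0,0,-0.1,0,7,0,0,0,0,-0.2,0,7,0,0,0,0,-0.3,0,7,0,0,0,0,-0.3,0,7]'>/dev/null; python3 ax.py; done
python3 -m inch '[0,0,0,0,-0.1,0,7,0,0,0,0,-0.2,0,7,0,0,0,0,-0.3,0,7,0,0,0,0,-0.3,0,7]'>/dev/null; python3 ax.py
python3 -m inch '[0,0,0,0,-0.1,0,7,0,0,0,0,-0.2,0,7,0,0,0,0,-0.2,0,7]'>/dev/null; python3 ax.py
```

```text
open 70.03 F(tool) [0.3 0.2 0.2] along 1.36 mm z 104.3 t 15.75
  open 69.89 F(tool) [0.9 2.  0.3] along 3.13 mm z 104.5 t 16.55
  open 69.98 F(tool) [5.5 7.2 1. ] along 4.18 mm z 104.6 t 17.35
  open 69.99 F(tool) [6.3 7.6 0.6] along 5.79 mm z 104.6 t 18.02
```

```bash
python3 -m inch '[0,0,0,0,-0.1,0,7,0,0,0,0,-0.2,0,7,0,0,0,0,-0.2,0,7]'>/dev/null; python3 ax.py
python3 -m inch '[0,0,0,0,-0.1,0,7,0,0,0,0,-0.2,0,7,0,0,0,0,-0.2,0,7]'>/dev/null; python3 ax.py
python3 -m inch '[0,0,0,0,-0.1,0,7,0,0,0,0,-0.2,0,7,0,0,0,0,-0.2,0,7]'>/dev/null; python3 ax.py
```

```text
open 70.15 F(tool) [7.5 9.1 1.1] along 7.07 mm z 104.6 t 18.70
  open 70.09 F(tool) [10.5 11.8  1.4] along 7.39 mm z 104.7 t 19.38
  open 70.10 F(tool) [13.4 15.2  1.4] along 7.70 mm z 104.8 t 20.05
```

The force now rises while the paddle stays blocked (15 N at d≈4.7 mm), so the cap is pinched at about 6 N. I'll confirm in the camera while bringing the front finger in. The hand moves back by half the closing, so the push stays the same.

```bash
python3 - <<'E'
from h import *
s=snap("wrist","p3");cv2.imwrite("pics/c8.png",cv2.resize(s["img"][150:310,0:400,::-1],(800,320),interpolation=cv2.INTER_CUBIC))
E
python3 -m inch '[0,0,0,0,0.1,0,6.8,0,0,0,0,0.2,0,6.6,0,0,0,0,0.3,0,6.4,0,0,0,0,0.4,0,6.2,0,0,0,0,0.4,0,6.2]'; python3 ax.py
python3 -m inch '[0,0,0,0,0.1,0,6.0,0,0,0,0,0.2,0,5.8,0,0,0,0,0.2,0,5.8]'; python3 ax.py
```

```text
time_s: 20.72
eef_pos: [0.5284, -0.084, 0.105]
orientation: [0.443, 0.551, -0.435, 0.557]
contact_force: [13.6, 1.0, -11.2]
opening: 0.0621
  open 62.05 F(tool) [11.4 14.5  1.6] along 3.69 mm z 105.0 t 21.02
time_s: 21.4
eef_pos: [0.5304, -0.0835, 0.105]
orientation: [0.443, 0.551, -0.435, 0.557]
contact_force: [14.7, 2.7, -10.5]
opening: 0.0581
  open 58.10 F(tool) [10.9 14.8  1.7] along 1.69 mm z 105.0 t 21.70
```

View pics/c8.png

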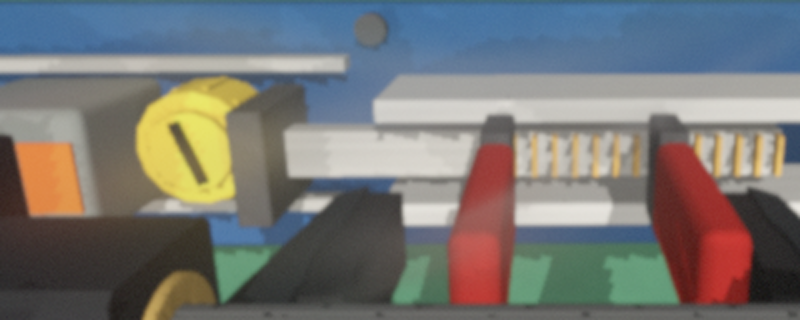

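The cap is in contact with both the jaw (at 235,150) and the head (at 140,140). The rear finger works, and the front finger now has about 3 mm left to its paddle. I'll continue in smaller steps.

```bash
python3 -m inch '[0,0,0,0,0.05,0,5.7,0,0,0,0,0.1,0,5.6,0,0,0,0,0.1,0,5.6]'>/dev/null; python3 ax.py
python3 -m inch '[0,0,0,0,0.02,0,5.56,0,0,0,0,0.02,0,5.56]' >/dev/null; python3 ax.py
python3 -m inch '[0,0,0,0,0.02,0,5.52,0,0,0,0,0.02,0,5.52]' >/dev/null; python3 ax.py
```

```text
open 56.02 F(tool) [11.  14.5  1.6] along 0.69 mm z 105.0 t 22.38
  open 55.65 F(tool) [11.1 15.   1.6] along 0.48 mm z 105.0 t 22.93
  open 55.28 F(tool) [10.9 14.3  1.7] along 0.39 mm z 105.1 t 23.48
```

```bash
python3 -m inch '[0,0,0,0,0,0,5.48,0,0,0,0,0,0,5.48]' >/dev/null; python3 ax.py
python3 -m inch '[0,0,0,0,0,0,5.44,0,0,0,0,0,0,5.44]' >/dev/null; python3 ax.py
python3 -m inch '[0,0,0,0,0,0,5.40,0,0,0,0,0,0,5.40]' >/dev/null; python3 ax.py
```

```text
open 54.91 F(tool) [10.6 14.5  1.2] along 0.37 mm z 105.0 t 24.02
  open 54.72 F(tool) [10.6 14.7  1.8] along 0.36 mm z 105.0 t 24.57
  open 54.07 F(tool) [10.9 14.8  2. ] along 0.35 mm z 105.1 t 25.12
```

Since w≈55.2 the hand has stopped shifting, so the front finger is touching. The paddles have moved in another 0.4–0.5 mm, and at the measured ~11 N/mm that makes the total about 20 N, or about 11 N on the cap. I'll back the arm off now so both fingers share the load.

```bash
python3 -m inch '[0,0,0,0,0.05,0,5.40,0,0,0,0,0.1,0,5.40,0,0,0,0,0.15,0,5.4,0,0,0,0,0.2,0,5.4,0,0,0,0,0.2,0,5.4]' >/dev/null; python3 ax.py
python3 -m inch '[0,0,0,0,0.05,0,5.40,0,0,0,0,0.1,0,5.40,0,0,0,0,0.15,0,5.4,0,0,0,0,0.2,0,5.4,0,0,0,0,0.2,0,5.4]' >/dev/null; python3 ax.py
```

```text
open 54.17 F(tool) [ 7.1 10.3  1.4] along 0.24 mm z 105.0 t 26.05
  open 54.01 F(tool) [2.3 6.3 0.9] along 0.14 mm z 105.1 t 26.98
```

```bash
python3 -m inch '[0,0,0,0,0.05,0,5.40,0,0,0,0,0.1,0,5.40,0,0,0,0,0.15,0,5.4,0,0,0,0,0.2,0,5.4,0,0,0,0,0.25,0,5.4,0,0,0,0,0.25,0,5.4]' >/dev/null; python3 ax.py
for k in 1; do python3 -m inch '[0,0,0,-0.1,0,0,5.4,0,0,0,-0.2,0,0,5.4,0,0,0,-0.3,0,0,5.4,0,0,0,-0.3,0,0,5.4]'>/dev/null; python3 ax.py
python3 -m inch '[0,0,0,-0.1,0,0,5.4,0,0,0,-0.2,0,0,5.4,0,0,0,-0.3,0,0,5.4,0,0,0,-0.3,0,0,5.4]'>/dev/null; python3 ax.py; done
```

```text
open 54.15 F(tool) [-5.8  4.6 -0.7] along 0.07 mm z 105.0 t 28.02
  open 54.16 F(tool) [15.4 10.4  0.6] along 0.13 mm z 105.7 t 28.82
  open 54.24 F(tool) [16.2 10.7  0.7] along 0.14 mm z 108.5 t 29.62
```

The vertical slip force is a steady 16.2 N. With the friction ratio of at least 0.89 seen in the single-finger push, the total is about 18 N, or about 9 N on the cap, which agrees with the position estimate. I'll tighten slightly, drag back down and rebalance.

```bash
python3 -m inch '[0,0,0,0,0,0,5.37,0,0,0,0,0.05,0,5.37,0,0,0,0.2,0.1,0,5.37,0,0,0,0.4,0.1,0,5.37,0,0,0,0.6,0.1,0,5.37,0,0,0,0.8,0.1,0,5.37,0,0,0,0.8,0.1,0,5.37]'>/dev/null; python3 ax.py
python3 -m inch '[0,0,0,-0.1,0,0,5.37,0,0,0,-0.2,0,0,5.37,0,0,0,-0.2,0,0,5.37]'>/dev/null; python3 ax.py
```

```text
open 53.90 F(tool) [-16.5   1.5  -0.5] along 0.05 mm z 103.8 t 30.80
  open 53.92 F(tool) [3.  4.7 0.4] along 0.04 mm z 104.0 t 31.48
```

```bash
python3 -m inch '[0,0,0,0,0.05,0,5.35,0,0,0,0,0.1,0,5.33,0,0,0,0,0.1,0,5.33,0,0,0,0,0.1,0,5.33]'>/dev/null; python3 ax.py
python3 - <<'E'
from h import *
s=snap("wrist","p4");u=snap("scene","p4s")
a=cv2.resize(s["img"][150:310,0:400,::-1],(800,320),interpolation=cv2.INTER_CUBIC)
b=cv2.resize(u["img"][150:260,220:460,::-1],(600,275),interpolation=cv2.INTER_CUBIC)
o=np.zeros((595,800,3),np.uint8);o[:320]=a;o[320:,:600]=b;cv2.imwrite("pics/c9.png",o)
E
```

```text
open 53.70 F(tool) [ 6.5 -0.5  0.1] along -0.04 mm z 104.0 t 32.27
```

View pics/c9.png

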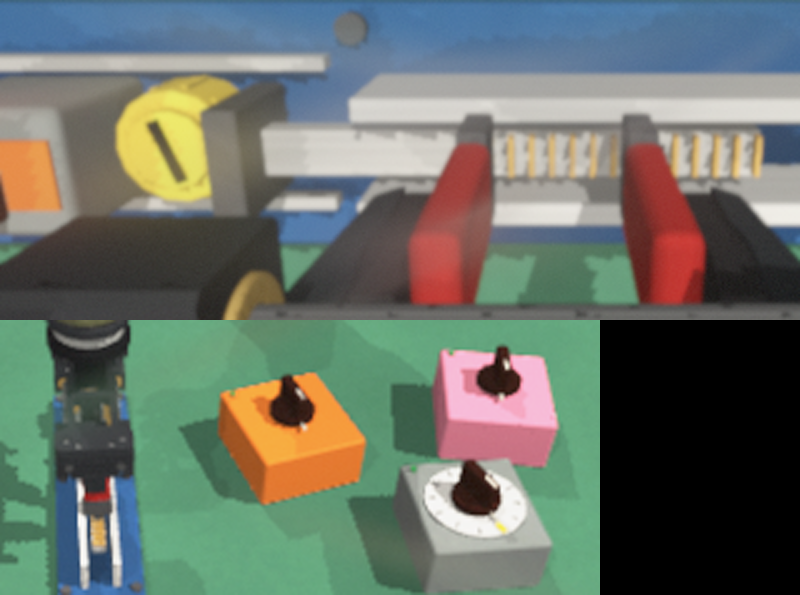

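Cap upright between jaw and head at (160,140), both fingers on the paddles, dial unchanged. The opening now lags the command by 0.4 mm, so I'll check that it isn't creeping and repeat the slip gauge.

```bash
python3 ax.py; python3 ax.py
python3 -m inch '[0,0,0,-0.2,0,0,5.33,0,0,0,-0.4,0,0,5.33,0,0,0,-0.5,0,0,5.33,0,0,0,-0.5,0,0,5.33]'>/dev/null; python3 ax.py
python3 -m inch '[0,0,0,0.1,0,0,5.33,0,0,0,0.2,0,0,5.33,0,0,0,0.2,0,0,5.33]'>/dev/null; python3 ax.py;python3 ax.py
```

```text
open 53.49 F(tool) [ 7.9 -3.   0.5] along -0.09 mm z 104.0 t 32.67
  open 53.31 F(tool) [ 8.9 -4.8  0.4] along -0.10 mm z 104.0 t 32.98
  open 53.25 F(tool) [20.7 -4.8 -0.4] along -0.11 mm z 108.9 t 33.77
  open 53.50 F(tool) [ 2.7 -8.7 -0.9] along -0.13 mm z 108.8 t 34.45Traceback (most recent call last):
  File "ax.py", line 5, in <module>
    snapshot("wrist");e=env.get_state();M=R.from_quat(e["orientation"]).as_matrix();o.append(e["opening"]*1000);f.append(M.T@e["contact_force"]);p.append((e["eef_pos"]-[.532,-.083,.104])@np.array([[-.974],[-.2264],[0]]))
    ~~~~~~~~^^^^^^^^^
ValueError: 200 camera calls are used up
```

The slip force is now 20.7 N, so the total is about 21–23 N and the cap gets about 12–14 N. The camera calls are used up, so I'll use the move readouts from here: rebalance sideways and let it settle.

```bash
python3 -m inch '[0,0,0,0,-0.1,0,5.33,0,0,0,0,-0.2,0,5.33,0,0,0,0,-0.3,0,5.33,0,0,0,0,-0.3,0,5.33,0,0,0,0,-0.3,0,5.33]'
python3 -m inch '[0,0,0,0,0,0,5.33,0,0,0,0,0,0,5.33,0,0,0,0,0,0,5.33,0,0,0,0,0,0,5.33,0,0,0,0,0,0,5.33,0,0,0,0,0,0,5.33,0,0,0,0,0,0,5.33,0,0,0,0,0,0,5.33]'
```

```text
time_s: 35.12
eef_pos: [0.532, -0.0831, 0.1088]
orientation: [0.44, 0.553, -0.439, 0.555]
contact_force: [-2.8, 0.8, 5.6]
opening: 0.0532
time_s: 36.12
eef_pos: [0.532, -0.0831, 0.1088]
orientation: [0.44, 0.553, -0.439, 0.555]
contact_force: [-4.0, 0.3, 6.4]
opening: 0.0533
```

Settled: the side force is about 4 N and the opening holds at 53.3 mm. Handing in.

```bash
python3 -c "
from workcell import finish_job
print(finish_job())"
```

```text
the job is handed in; nothing more can be done
None
```

The dial is set, the cap is pinched against the marking head, and I handed the job in with the fingers still squeezing. It took about 36 s of the 72 s; no verdict came back.

- **Dial:** I turned it about 171° and let go. The wrist picture afterwards showed the pointer within about 1 mm of the yellow mark, and a later scene picture showed it unchanged.
- **Clamp:** I made two pump strokes. The pinch began as a soft push on the rear paddle alone, because I could read that force. I then brought the front finger in and evened out the load.
- **Cap force:** This is an estimate of about 12–14 N, not a direct reading. It comes from a 20.7 N slip force when dragging the fingers up the paddles. That implies 21–23 N in total, less 9 N for spring and friction. The paddle travel agreed at the step before, at about 9–11 N.
- **At hand-in:** The side force was about 4 N, so I estimate 8 N or more on each finger. The opening held at 53.3 mm for 1 s. The last picture showed the cap upright between jaw and head.

**Checks that disagreed or failed:**
- The wrist view put the top edge of the marking head at 120 mm along the clamp. Its foot and the top view gave 133–135 mm. I trusted the latter two, and the pinch then came after the 4–5 mm of travel they predicted.
- The sideways force drifted by several N while the arm settled, so I rebalanced it.
- I used up all 200 camera calls, so the final rebalance was checked from force and opening readings only. I took no new picture of the spare things; the arm stayed clear of them.

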